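# Lock the filler cap on a fine-blaster tank

### The arm

A 6-joint arm with a two-finger parallel gripper is mounted at the origin on the work surface. World frame = base frame: x ahead of the robot, y to its left, z up, the work surface at z = 0. Lengths are in mm, angles in rad, forces in N, time in s.
With the tool pointing down it reaches from about 400 to 925 mm from the base axis. Payload 12.5 kg.
Tool frame: the origin (TCP) lies midway between the tips of the shut fingers; the grasp point (between the pads) lies 19 mm behind it (env.pinch_z is the z of the grasp point in the tool frame, in mm); z points along the fingers, y is the line along which they close (so a half turn about z gives the same grasp; the last joint's range is limited). The gripper opens to 95 mm and grips with 3 to 60 N. Pads are 20 mm wide; open, the fingers measure 119 mm over their backs; the gripper's body (75 mm by 180 mm) begins 59 mm behind the grasp point.
Start: joints at [1.13, 0.491, 1.559, -0, 1.092, -0.106], TCP at [205.347, 590.322, 214.661] pointing down, gripper open.
Joint ranges: [-3.1, 3.1], [-0.84, 2.19], [0.05, 2.79], [-1.13, 4.28], [0.06, 2.93], [-2.69, 2.69]. Speed limits (rad/s): [2.22, 2.22, 2.79, 3.14, 3.14, 3.14].

### API

Orientations are given as [roll, pitch, yaw] about the fixed x, y, z axes, in that order (R = Rz(yaw) Ry(pitch) Rx(roll)).
In Python, from cell import env, eyes gives the robot as it stands.
- The arm moves only by the shell command python3 -m inch 'ROWS'. ROWS is JSON, a list of rows, each a list of 3 entries, a list of its own where there are three numbers: the shift along the tool's x, y, z in units of 60 mm (1.0 is 60 mm), then the turn about the tool's z in units of 5 degrees (1.0 is 5 degrees), then the closure, from -1 (fully open) to 1 (shut). In form: [[[tx, ty, tz], turn, claw], ...]. A call has exactly 10 rows; each row shifts and turns the commanded pose from where the row before left it, along the tool's axes as they then stand; what a row does not reach is not made up. A row lasts 1/8 s, in which the tool goes at most 62.5 mm and 10.7 degrees, less where a joint would pass 70% of its speed; a pose out of reach is approached as far as the arm can. A call is refused whole if a number of a shift passes 1 or a number of a turn 1, either way. A call with a gripper value outside its range is refused whole. The fingers move at their own pace and stop on an object; the grip force is fixed at half the most. Time passes only in rows, so rows that do not move let the fingers close, or fill a call up. It gives the time, the measured TCP pose, the force, the opening and the grip force at its end, in the units of the state.
- env.state(): the state, without advancing time (a new reading comes with each control period).
- eyes.read_camera(name): name is "side" or "top" or "wrist"; returns a dict with "pixels" (384x512x3 uint8, red, green, blue), "fx", "fy", "cx", "cy" (pixels), "distortion" ([k1, k2, p1, p2, k3] as OpenCV has them; the pictures are not rectified), "extrinsics" (4x4, takes a point from world to camera coordinates). Camera axes: x right, y down, z forward; pixel columns grow to the right and rows downward; lengths in mm; the calibration is good to about 2 mm. A picture is of the moment at which its call begins. There is no depth.
- env.job_done(): hands the job in; it is judged then, once.
Trained networks look in a picture, given as the dict that the camera call returned (one of the last four; its "shot" number tells which), for a name from the list of things; names that differ only in an ending like _2 or _b are one class to them, and where a whole thing is asked for, a point or a joint stands for the part that bears it (a point fixed in the world has none). Each returns a list of dicts, best first, with "score" (0 to 1); they miss things now and then, are a little off and sometimes report something else, mostly with a low value. They report only what shows in the picture. A call takes as long as a camera call. They do not tell look-alikes from the thing itself.
- eyes.boxes_of(name, picture): "centre" ([row, column] in pixels, amid what is visible of it).
- eyes.cut_out(name, picture): "mask" (384x512 bool, what is visible of it) and "centre" ([row, column] in pixels, amid what is visible of it).
- eyes.spot_point(name, picture): "centre" ([row, column] in pixels: a listed point, or the origin of a listed thing).
The state is a dict: "t": time; "joints": joint angles; "qvel": joint speeds; "tau": joint torques, N m; "eef_pos": TCP position; "tcp_rot": TCP orientation; "ft_force": force on the tool from outside, world axes, zero at the start; "moment": the same for the moment, N m; "opening": opening from 0.0 (shut) to 1.0 (fully open); "grip_force": force on a finger pad.
Only numpy, scipy, OpenCV 4.12 (cv2) and the standard library are available. Lean on these libraries where they do the work, as an engineer would, in place of code of your own. Each camera call takes 0.05 s, during which the arm holds its last target. There are 200 camera calls.

### The job

The blue tank of the fine blaster has just been refilled and stands open. Pick up its blue cap, set it in the tank's filler collar, press it down against the spring, turn it clockwise and let it spring up into its notches, so that the tank is locked shut, then let go. Press and turn no harder than the spring and the notch need, never forcing cap or collar or leaning on the tanks, and leave everything else on the bench where it is.

Things in the scene. Friction and masses are not known exactly. Their poses are not given: they have to be found in the camera images.
- cap: Blue filler cap, about 150 g, standing on its plug. Origin: centre of the plug's underside, z up the axis. Aluminium plug, radius 18 mm at the bottom widening to 22 mm at z = 6 mm, then 22 mm to z = 25.5; blue flange, radius 31 mm, z = 25.5 to 31.5; on it a blue grip bar along the cap's x. It fits either way round (half a turn is the same).
- cap_grip (a point): Middle of the cap's grip bar, 41.5 mm above the cap's origin. The bar is 46 mm long (cap's x), 12 mm thick (y) and 20 mm high, from z = 31.5 mm (top of the flange, where fingertips can rest) to 51.5 mm. Axes as the cap's.
- cap_lugs (a point): Point on the cap's axis at mid-height of its two steel lugs, 10.5 mm above the cap's origin. The lugs stand out along +x and -x of the cap, under the ends of the grip bar (a white dot on the flange above each): 10 mm wide, 5 mm thick (z = 8 to 13 mm), out to 28 mm from the axis. Axes as the cap's.
- tank: Open aluminium tank with a blue band, 125 mm tall, fixed upright on the stand; origin: centre of its underside, z up. Its collar's slot angle is not fixed: the line through the two slots lies anywhere within 24 degrees either way of the tank's x axis and must be felt or seen (on the rim a black dot marks each slot, a red dot each notch).
- tank_rim (a point): Centre of the open tank's rim, top plane, 125 mm above the tank's origin. Collar: 84 mm outside, lip 6 mm thick with 50 mm bore, cut by two slots half a turn apart, each 34 degrees wide and 31 mm deep from the axis: a lug passes with 5 degrees to spare each side. With the lugs resting on the lip, slots not found, the cap's origin is 117 mm above the tank's origin.
- tank_seal (a point): 113 mm above the tank's origin: where the plug's underside, lugs in the slots, meets the rubber seal plate on its spring. Spring: 4 N here, 9 N at the locked height, 12 N at the ridges, 13.5 N at the hard stop (cap's origin at 99.5 mm, flange on the rim). Let go here, the cap just sits on the spring, not locked. Axes as the tank's.
- tank_locked (a point): 106 mm above the tank's origin: where the cap's origin ends when locked. From the slots the cap turns only clockwise seen from above. To pass the ridge under the lip its origin must be pressed below 102 mm; the notch is 45 degrees clockwise of the slot, a solid stop 6 degrees further. Let go on the way, it stays caught under the ridges, 4 mm low. Axes as the tank's.
- shut_tank: Neighbouring tank, yellow band, shut with its own yellow cap; same size, centre 124 mm from the open tank's, on either side of it; the top of its grip bar is 157.5 mm above its underside. Fixed. Origin: centre of its underside.
- stand: Grey base of the two tanks, 140 x 270 mm, top 30 mm above the bench, with a black regulator knob in front and a pressure gauge behind, between the tanks, to 100 mm above the bench. Fixed. Origin: centre of its underside.
- big_dropper: White dropper bottle, 44 mm across, 115 mm tall; origin at the centre of its underside. Leave alone.
- small_dropper: White dropper bottle with red tip, 34 mm across, 85 mm tall; origin at the centre of its underside. Leave alone.
- plaster_model: Plaster jaw model with teeth, 62 x 66 mm, 32 mm tall; origin at the centre of its underside. Leave alone.
- black_ring: Black plastic ring lying flat, 52 mm across, 14 mm tall; origin at the centre of its underside. Leave alone.
- tweezers: Steel tweezers lying flat along their x, 135 mm long, 8 mm tall; origin at the middle, on the bench. Leave alone.
- brush_mug: White mug with three brushes, 78 mm across, 92 mm tall (brushes to 170 mm); origin at the centre of its underside. Leave alone.
- refill_jar: White refill jar with grey lid, 68 mm across, 105 mm tall; origin at the centre of its underside. Leave alone.
Things that resemble listed ones, but are neither listed nor needed, are in the scene too. Several things have the shape of the cap; the one meant has the colours described above.

How it is judged (in metres and radians):
On the way:
1. the cap, in the collar, is pressed down against the spring (its origin less than 103.5 mm above the tank's) (z of cap in the frame of tank below 0.1035 m and horizontal distance between cap and tank below 0.005 m), for 0.05 s.
At the end, for the whole second after the job is handed in: The cap is locked in the open tank's collar: upright (within 0.06 rad), on the tank's axis within 4 mm, its origin 104.5 to 107.5 mm above the tank's (sprung up in the notches), at rest and let go (z of cap in the frame of tank between 0.1045 and 0.1075 m and horizontal distance between cap and tank below 0.004 m and angle between cap's own z axis and vertical below 0.06 rad and linear speed of cap below 0.01 m/s and contact force between cap and the fingers below 0.05 N); the robot touches nothing.
It fails at once if cap and tank are forced together: more than 45 N between them (contact force between cap and tank above 45 N).
It fails at once if the gripper or arm leans on the tanks or their stand: more than 20 N (contact force between any of the arm, the fingers and tank above 20 N or contact force between any of the arm, the fingers and shut_tank above 20 N or contact force between any of the arm, the fingers and stand above 20 N).
It fails at once if another thing on the bench is moved more than 20 mm (distance of any of big_dropper, small_dropper, plaster_model, black_ring, tweezers, brush_mug, refill_jar from where it was at the start of the episode above 0.02 m).
It also fails if it takes over 72 s, if anything falls off the work surface, if the arm or the gripper's body presses on something with over 40 N, if the wrist force passes 120 N, or if a joint passes its speed limit or range.

## Working session

There is one attempt and no reset: what is moved stays moved. The work goes in short steps, Python scripts to look and compute and a shell command to move; the robot and the scene stay as the last step left them, time stands still between calls to the robot, and variables do not carry over. Pictures are saved under pics/ and viewed, at most 12 in all, crops included, and the job is handed in when it is done.

```bash
ls; mkdir -p pics; cat > h.py <<'E'
from cell import env, eyes
import numpy as np, cv2
def K(p): return np.array([[p['fx'],0,p['cx']],[0,p['fy'],p['cy']],[0,0,1.]])
def at(p,rc,z):
    "world point at height z seen at [row,col]"
    u=cv2.undistortPoints(np.array([[[rc[1],rc[0]]]],float),K(p),np.array(p['distortion'],float))[0,0]
    E=np.array(p['extrinsics']);R,t=E[:3,:3],E[:3,3]
    c=-R.T@t; d=R.T@np.array([u[0],u[1],1]); return c+d*(z-c[2])/d[2]
def px(p,X):
    E=np.array(p['extrinsics']);r,_=cv2.Rodrigues(E[:3,:3])
    return cv2.projectPoints(np.array(X,float).reshape(-1,1,3),r,E[:3,3],K(p),np.array(p['distortion'],float))[0].reshape(-1,2)[:,::-1]
def save(p,n): cv2.imwrite('pics/'+n,cv2.cvtColor(p['pixels'],cv2.COLOR_RGB2BGR))
E
python3 - <<'E'
from h import *
ims=[]
for n in ('top','side'):
    p=eyes.read_camera(n); save(p,n+'0.png')
    E=np.array(p['extrinsics']);print(n,(-E[:3,:3].T@E[:3,3]).round(),p['fx'])
    for k,z in (('cap',0),('cap_grip',41.5),('tank',30),('tank_rim',155),('shut_tank',30),('stand',0)):
        for d in eyes.spot_point(k,p)[:4]: print(k,round(d['score'],2),np.round(d['centre']),at(p,d['centre'],z).round(1))
s=env.state();print(s['t'],s['eef_pos'],s['tcp_rot'],s['ft_force'],env.pinch_z)
E
```

```text
pics
top [ 444.  -25. 1233.] 388.4771925483448
cap 0.73 [204. 320.] [ 542.1 -223.     0. ]
cap 0.58 [237. 308.] [ 435.9 -184.     0. ]
cap 0.48 [140. 263.] [752.8 -47.5   0. ]
cap 0.37 [171. 321.] [ 646.9 -230.9    0. ]
cap_grip 0.84 [200. 324.] [ 549.  -231.3   41.5]
cap_grip 0.78 [203. 363.] [ 536.5 -353.4   41.5]
cap_grip 0.77 [238. 311.] [ 432.6 -187.7   41.5]
tank 0.6 [188. 205.] [596.3 136.8  30. ]
tank_rim 0.65 [185. 197.] [587.8 142.6 155. ]
shut_tank 0.83 [189. 163.] [595.2 271.4  30. ]
shut_tank 0.67 [172. 398.] [ 635.3 -474.1   30. ]
shut_tank 0.19 [190. 204.] [588.2 140.   30. ]
stand 0.82 [188. 185.] [601.4 205.5   0. ]
side [437. 948. 679.] 392.3268003748439
cap 0.67 [177. 294.] [ 536.9 -349.7    0. ]
cap 0.64 [193. 288.] [ 545.7 -226.1    0. ]
cap 0.61 [205. 321.] [ 428.5 -164.8    0. ]
cap_grip 0.77 [192. 322.] [ 428.  -183.9   41.5]
cap_grip 0.65 [182. 292.] [ 533.2 -230.6   41.5]
cap_grip 0.51 [169. 292.] [ 540.9 -335.7   41.5]
tank 0.84 [251. 260.] [579.9 139.6  30. ]
tank 0.38 [220. 215.] [737.7  18.   30. ]
tank 0.37 [171. 328.] [ 410.4 -361.5   30. ]
tank_rim 0.97 [213. 256.] [587.7 148.3 155. ]
tank_rim 0.45 [188. 258.] [604.2  27.  155. ]
shut_tank 0.88 [282. 246.] [594.6 259.9  30. ]
stand 0.78 [272. 251.] [595.4 192.7   0. ]
0.7 [205.33858186 590.32077452 214.67627655] [3.14149910e+00 3.03756668e-05 2.80684341e+00] [ 0.14105441 -0.15166332  0.13791509] -18.8
```

View pics/top0.png

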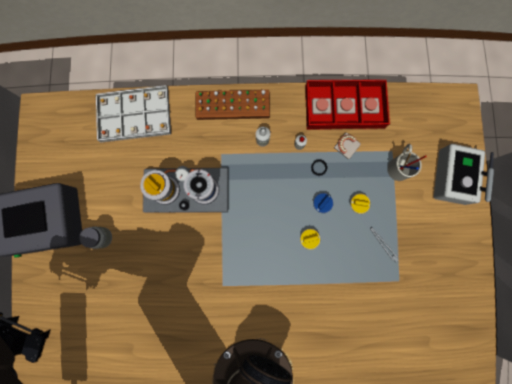

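View pics/side0.png

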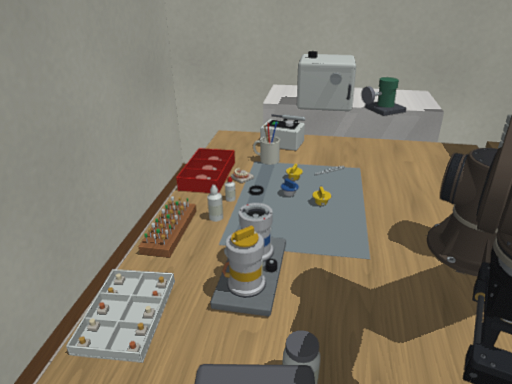

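The top view shows the blue cap at about (203,322), a yellow one on either side at (238,310) and (203,360). The open tank is at (185,200) and the shut tank at (185,157). The side view agrees: blue cap at (187,289), open tank to the right of the shut one. I'll move over the cap for a wrist view.

```bash
python3 -m inch '[[[-0.49,-0.55,0],0,-1],[[-0.49,-0.55,0],0,-1],[[-0.49,-0.55,0],0,-1],[[-0.49,-0.55,0],0,-1],[[-0.49,-0.55,0],0,-1],[[-0.49,-0.55,0],0,-1],[[-0.49,-0.55,0],0,-1],[[-0.49,-0.55,0],0,-1],[[-0.49,-0.55,0],0,-1],[[-0.49,-0.55,0],0,-1]]' && python3 -m inch '[[[-0.49,-0.55,0],0,-1],[[-0.49,-0.55,0],0,-1],[[-0.49,-0.55,0],0,-1],[[-0.49,-0.55,0],0,-1],[[-0.49,-0.55,0],0,-1],[[-0.49,-0.55,0],0,-1],[[-0.49,-0.55,0],0,-1],[[-0.49,-0.55,0],0,-1],[[-0.49,-0.55,0],0,-1],[[-0.49,-0.55,0],0,-1]]'
python3 - <<'E'
from h import *
p=eyes.read_camera('wrist'); save(p,'w1.png')
E=np.array(p['extrinsics']);print((-E[:3,:3].T@E[:3,3]).round(),E[:3,:3].round(2),p['fx'])
for d in eyes.spot_point('cap_grip',p)[:4]: print(round(d['score'],2),np.round(d['centre']),at(p,d['centre'],41.5).round(1))
print(env.state()['eef_pos'])
E
```

```text
t: 1.95
eef_pos: [375.1, 180.7, 214.9]
tcp_rot: [3.141, 0.001, 2.807]
ft_force: [0.1, 0.0, -0.0]
opening: 0.999
grip_force: 0.0
t: 3.2
eef_pos: [544.2, -227.7, 214.7]
tcp_rot: [3.141, 0.0, 2.807]
ft_force: [-0.2, 0.7, 0.4]
opening: 0.998
grip_force: 0.0
[ 467. -201.  384.] [[ 0.33  0.94 -0.  ]
 [ 0.9  -0.31  0.29]
 [ 0.27 -0.1  -0.96]] 270.7358298449538
0.82 [198. 165.] [ 535.5 -347.2   41.5]
0.78 [ 75. 257.] [ 432.  -182.    41.5]
0.57 [177. 250.] [ 545.5 -230.7   41.5]
[ 544.8432443  -229.6626492   214.14984363]
```

View pics/w1.png

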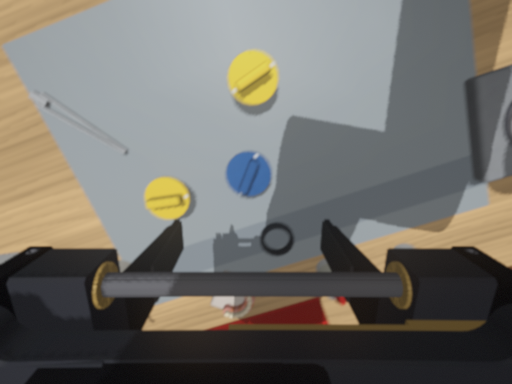

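The wrist view shows the blue cap centred at about (175,248). Its bar runs from about (193,242) to (156,257), and one white dot is visible at (155,257). Next I'll measure it precisely.

```bash
python3 - <<'E'
from h import *
for n in ('wrist','top'):
    p=eyes.read_camera(n); im=p['pixels']; h=cv2.cvtColor(im,cv2.COLOR_RGB2HSV)
    m=((h[...,0]>100)&(h[...,0]<125)&(h[...,1]>140)&(h[...,2]>40)).astype(np.uint8)
    c=px(p,[545,-229,35])[0]; yy,xx=np.mgrid[:384,:512]; m[np.hypot(yy-c[0],xx-c[1])>45]=0
    nl,l,st,ce=cv2.connectedComponentsWithStats(m); i=1+st[1:,4].argmax()
    bb=st[i]; print(n,st[i],ce[i],at(p,ce[i][::-1],36).round(1), at(p,[bb[1]+bb[3]/2,bb[0]+bb[2]/2],34).round(1))
    if n=='wrist':
        r0,c0=int(ce[i][1])-35,int(ce[i][0])-40
        cr=cv2.resize(im[r0:r0+70,c0:c0+80],None,fx=8,fy=8,interpolation=cv2.INTER_CUBIC)
        cv2.imwrite('pics/c1.png',cv2.cvtColor(cr,cv2.COLOR_RGB2BGR)); print(r0,c0)
        w=(im.min(2)>120)&(np.hypot(yy-ce[i][1],xx-ce[i][0])<32)
        nl,l,st,ce2=cv2.connectedComponentsWithStats(w.astype(np.uint8))
        for k in range(1,nl): print('white',st[k],ce2[k],at(p,ce2[k][::-1],31.5).round(1))
E
```

```text
wrist [ 230  151   43   42 1286] [251.05987558 171.32270607] [ 540.2 -228.8   36. ] [ 541.6 -228.7   34. ]
136 211
white [ 220  140   61   64 1451] [248.4486561  170.39903515] [ 538.8 -232.    31.5]
top [314 199   3   4  11] [314.90909091 200.36363636] [ 549.2 -203.2   36. ] [ 547.4 -205.3   34. ]
```

View pics/c1.png

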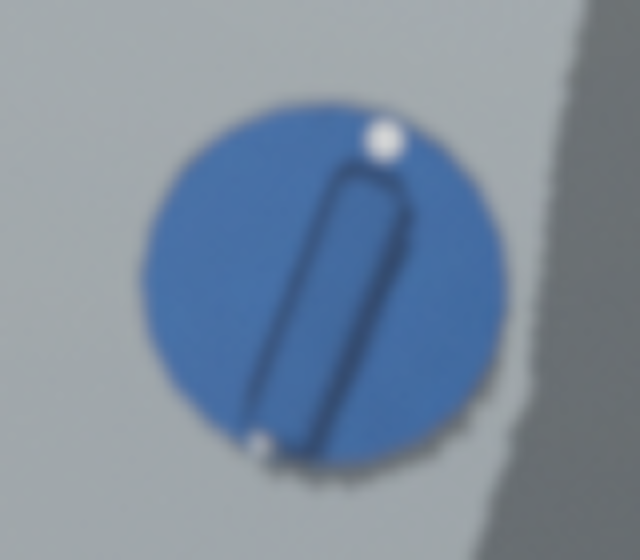

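The crop shows the blue cap's disk centred at crop (284,325), with white dots at (139,384) and (443,259, partly hidden) and the bar along the line between them.

```bash
python3 - <<'E'
from h import *
p=eyes.read_camera('wrist')
f=lambda r,c,z: at(p,[136+r/8-.44,211+c/8-.44],z)
a,b,c=f(139,384,31.5),f(443,259,31.5),f(284,325,31.5)
print(a.round(1),b.round(1),c.round(1),((a+b)/2).round(1),np.linalg.norm(a-b))
for v in (a-b,a-c,f(180,335,51.5)-f(400,254,51.5),f(225,410,51.5)-f(440,314,51.5)): print(np.degrees(np.arctan2(v[1],v[0])))
for q in ((284,143),(284,507),(100,325),(468,325)): print(f(*q,31.5).round(1))
print('bar', f(185,340,51.5), f(195,405,51.5))
s=env.state();print(s['joints'],s['eef_pos'],s['tcp_rot'])
E
```

```text
[ 519.8 -208.5   31.5] [ 561.6 -245.2   31.5] [ 539.3 -225.5   31.5] [ 540.7 -226.8   31.5] 55.67241318381182
138.7650020818203
138.9743764469895
140.6831460946059
137.46427553675554
[ 529.4 -254.    31.5]
[ 549.3 -197.    31.5]
[ 510.6 -215.5   31.5]
[ 569.5 -236.1   31.5]
bar [ 521.22170778 -216.68913933   51.5       ] [ 526.01161938 -207.70774279   51.5       ]
[-5.06147739e-01  4.39458720e-01  1.65096915e+00  2.78805635e-04
  1.05198759e+00 -1.74202819e+00] [ 543.43813763 -225.81189452  214.38038645] [ 3.14121398e+00 -7.69553981e-04  2.80653858e+00]
```

```bash
python3 -m inch '[[[0.055,-0.02,0],0.88,-1],[[0,0,0.3],0.88,-1],[[0,0,0.4],0.88,-1],[[0,0,0.4],0.88,-1],[[0,0,0.4],0.86,-1],[[0,0,0.4],0,-1],[[0,0,0.3],0,-1],[[0,0,0],0,-1],[[0,0,0],0,-1],[[0,0,0],0,-1]]'
python3 - <<'E'
from h import *
p=eyes.read_camera('wrist'); save(p,'w2.png')
S=[]
for i in range(8):
    S.append(env.state()); q=eyes.read_camera('top') if i<7 else 0
for k in ('eef_pos','tcp_rot','ft_force'): A=np.array([s[k] for s in S]); print(k,A.mean(0).round(3),A.std(0).round(3))
print(px(p,[[540.3,-226.3,51.5],[519.8,-208.5,31.5],[561.6,-245.2,31.5]]))
E
```

```text
t: 4.7
eef_pos: [540.7, -226.2, 83.6]
tcp_rot: [3.141, 0.001, 2.425]
ft_force: [0.0, -0.3, 0.6]
opening: 0.997
grip_force: 0.0
eef_pos [ 540.436 -226.305   83.002] [0.097 0.017 0.268]
tcp_rot [3.141e+00 1.000e-03 2.425e+00] [0. 0. 0.]
ft_force [0.14  0.093 0.088] [0.427 0.546 0.371]
[[216.56228147 250.88473048]
 [177.58044647 250.86054477]
 [237.56744643 250.69223712]]
```

View pics/w2.png

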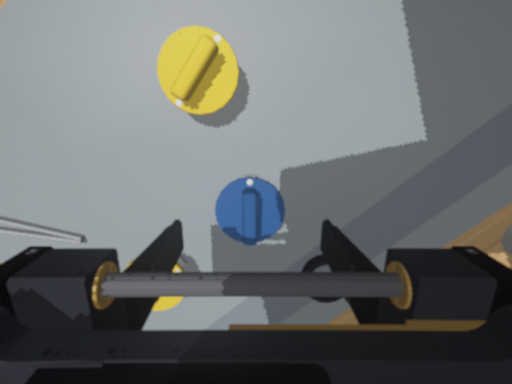

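The cap sits at (210,250) with its bar vertical in the picture, midway between the fingers; the white dot is at (182,250), about 4 px from prediction. I'll remeasure along the bar.

```bash
python3 - <<'E'
from h import *
p=eyes.read_camera('wrist'); im=p['pixels']; h=cv2.cvtColor(im,cv2.COLOR_RGB2HSV)
m=((h[...,0]>100)&(h[...,0]<125)&(h[...,1]>140)&(h[...,2]>40)).astype(np.uint8); m[:,:190]=0;m[:,310:]=0;m[:150]=0;m[260:]=0
m=cv2.morphologyEx(m,cv2.MORPH_CLOSE,np.ones((7,7)))
c=max(cv2.findContours(m,0,1)[0],key=cv2.contourArea); pts=c.reshape(-1,2)
W=np.array([at(p,q[::-1],31.5)[:2] for q in pts if q[1]<225])
A=np.c_[2*W,np.ones(len(W))]; s=np.linalg.lstsq(A,(W**2).sum(1),rcond=None)[0]; print('circle',s[:2],np.sqrt(s[2]+s[0]**2+s[1]**2), cv2.boundingRect(c))
g=im[170:195,240:262].min(2); w=g>150; r,cc=np.nonzero(w); d=[170+r.mean(),240+cc.mean()]; D=at(p,d,31.5);print('dot',d,D, D[:2]-27*np.array([np.cos(2.425),np.sin(2.425)]))
t=eyes.read_camera('top'); 
for n,q in (('w',p),('t',t)):
    for k,z in(('cap_grip',41.5),('cap',0)):
        for d in eyes.spot_point(k,q)[:5]: print(n,k,round(d['score'],2),np.round(d['centre']),at(q,d['centre'],z).round(1))
E
```

```text
circle [ 542.23427136 -229.62314243] 28.704679195207536 (217, 180, 67, 64)
dot [np.float64(174.53164556962025), np.float64(250.2405063291139)] [ 516.93902213 -207.09238423   31.5       ] [ 537.29832117 -224.82650227]
w cap_grip 0.77 [217. 252.] [ 543.4 -228.7   41.5]
w cap_grip 0.62 [ 74. 197.] [ 434.6 -185.5   41.5]
w cap_grip 0.6 [291. 147.] [ 535.2 -347.5   41.5]
w cap 0.95 [204. 249.] [ 543.5 -232.7    0. ]
w cap 0.94 [ 76. 203.] [ 430.3 -185.2   -0. ]
w cap 0.94 [267. 163.] [ 537.  -348.3    0. ]
w cap 0.42 [217. 250.] [ 555.4 -240.6    0. ]
t cap_grip 0.5 [187. 184.] [597.2 203.7  41.5]
t cap 0.19 [169. 320.] [ 652.2 -229.1    0. ]
```

```bash
python3 -m inch '[[[-0.045,0,0.2],0,-1],[[0,0,0.3],0,-1],[[0,0,0.22],0,-1],[[0,0,0.1],0,-1],[[0,0,0],0,-1],[[0,0,0],0,1],[[0,0,0],0,1],[[0,0,0],0,1],[[0,0,0],0,1],[[0,0,0],0,1]]' && python3 -m inch '[[[0,0,0],0,1],[[0,0,0],0,1],[[0,0,0],0,1],[[0,0,0],0,1],[[0,0,-0.4],0,1],[[0,0,-0.8],0,1],[[0,0,-0.8],0,1],[[0,0,-0.8],0,1],[[0,0,-0.2],0,1],[[0,0,0],0,1]]'
python3 - <<'E'
from h import *
p=eyes.read_camera('wrist'); save(p,'w3.png')
s=env.state(); print(s['eef_pos'],s['opening'],s['grip_force'])
E
```

```text
t: 6.65
eef_pos: [542.4, -228.0, 33.5]
tcp_rot: [3.141, 0.0, 2.425]
ft_force: [0.5, -0.4, 0.0]
opening: 0.531
grip_force: 0.0
t: 7.9
eef_pos: [542.2, -228.0, 213.1]
tcp_rot: [3.142, 0.0, 2.425]
ft_force: [-0.5, -0.4, -1.9]
opening: 0.126
grip_force: 30.0
[ 541.86169835 -227.82638977  212.09633618] 0.12510162851822812 29.987274706363678
```

View pics/w3.png

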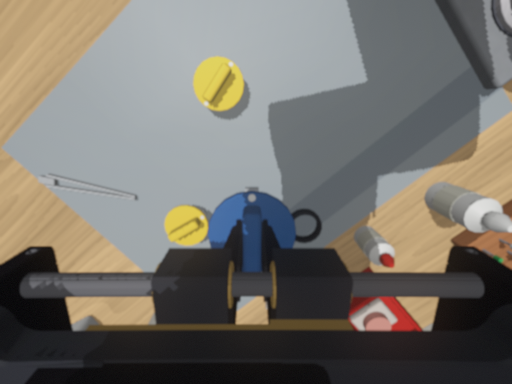

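The cap is held by its bar with a 12 mm opening. Its front dot is visible at (197,252). Now on to the tank, to look at the collar.

```bash
python3 - <<'E'
from h import *
p=eyes.read_camera('wrist')
D=at(p,[197,252],213.5-2)-np.array([542.2,-227.9,213.5]); y=2.425
print(D, D@[np.cos(y),np.sin(y),0], D@[np.sin(y),-np.cos(y),0])
E
python3 -m inch '[[[0,0,-0.1],-0.82,1],[[0,0,-0.1],-0.82,1],[[0,0,-0.1],-0.82,1],[[0,0,-0.1],-0.82,1],[[0,0,-0.05],-0.82,1],[[0,0,0],-0.82,1],[[0,0,0],-0.82,1],[[0,0,0],-0.82,1],[[0,0,0],-0.82,1],[[0,0,0],-0.82,1]]' && python3 -m inch '[[[-0.285,0.617,0],0,1],[[-0.285,0.617,0],0,1],[[-0.285,0.617,0],0,1],[[-0.285,0.617,0],0,1],[[-0.285,0.617,0],0,1],[[-0.285,0.617,0],0,1],[[-0.285,0.617,0],0,1],[[-0.285,0.617,0],0,1],[[-0.285,0.617,0],0,1],[[-0.285,0.617,0],0,1]]'
python3 - <<'E'
from h import *
p=eyes.read_camera('wrist'); save(p,'w4.png')
for k,z in (('tank_rim',155),('tank_locked',136),('shut_tank',30)):
    for d in eyes.spot_point(k,p)[:3]: print(k,round(d['score'],2),np.round(d['centre']),at(p,d['centre'],z).round(1))
t=eyes.read_camera('top')
for d in eyes.spot_point('tank_rim',t)[:3]: print('top',round(d['score'],2),np.round(d['centre']),at(t,d['centre'],155).round(1))
s=env.state(); print(s['eef_pos'],s['ft_force'],s['tcp_rot'])
E
```

```text
[-20.22044064  18.16112895  -2.        ] 27.17576304704587 0.41319163433170014
t: 9.25
eef_pos: [541.9, -227.9, 238.3]
tcp_rot: [3.14, -0.003, -3.141]
ft_force: [-0.1, 0.4, -1.6]
opening: 0.126
grip_force: 30.0
t: 10.5
eef_pos: [714.0, 143.1, 237.8]
tcp_rot: [-3.141, -0.003, 3.14]
ft_force: [1.8, 0.7, -1.2]
opening: 0.126
grip_force: 30.0
tank_rim 0.77 [ 60. 249.] [591.8 141.1 155. ]
tank_locked 0.61 [ 66. 248.] [593.8 140.1 136. ]
shut_tank 0.76 [ 78. 345.] [592.5 263.   30. ]
top 0.75 [182. 202.] [597.1 131.  155. ]
[713.50626773 141.08363274 239.12553713] [-0.14112913 -0.08935791 -1.38277354] [-3.14123137e+00 -1.98323502e-03  3.13964642e+00]
```

View pics/w4.png

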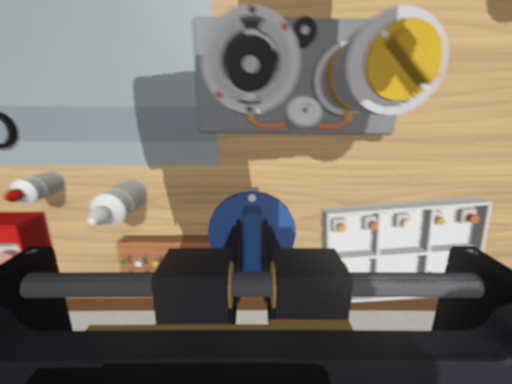

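The rim is centred at about (60,250). Black dots seem to be near (10,252) and (107,250), red ones near (27,285) and (93,218). I'll enlarge it.

```bash
python3 - <<'E'
from h import *
p=eyes.read_camera('wrist'); save(p,'w4b.png')
cr=cv2.resize(p['pixels'][0:120,190:310],None,fx=5,fy=5,interpolation=cv2.INTER_CUBIC)
cv2.imwrite('pics/c4.png',cv2.cvtColor(cr,cv2.COLOR_RGB2BGR))
E
```

```text
(no output)
```

View pics/c4.png

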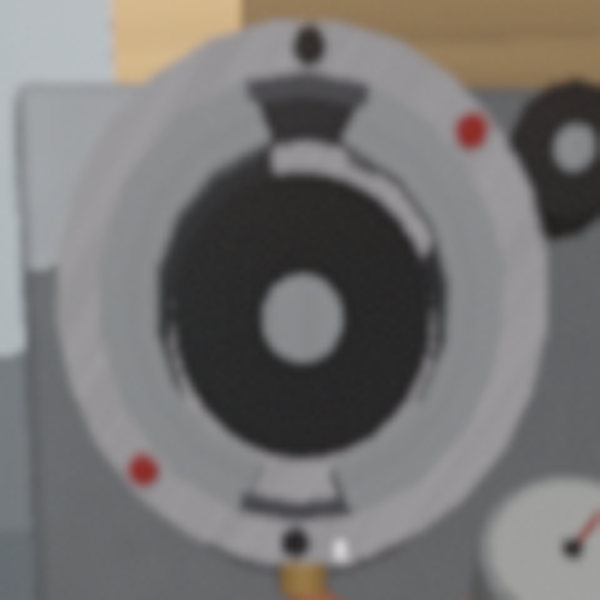

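The crop is clear: black dots at (45,309) and (543,294), red dots at (131,471) and (470,143).

```bash
python3 - <<'E'
from h import *
p=eyes.read_camera('wrist')
f=lambda r,c,z=155: at(p,[r/5-.4,190+c/5-.4],z)
B=f(45,309),f(543,294);R=f(131,471),f(470,143)
for a,b in (B,R): v=a-b; print(a.round(1),b.round(1),((a+b)/2).round(1),np.linalg.norm(v).round(1),np.degrees(np.arctan2(v[1],v[0])).round(1))
S=[]
for i in range(6): S.append(env.state()); eyes.read_camera('top')
for k in ('eef_pos','tcp_rot','ft_force'): print(np.mean([s[k] for s in S],0))
E
```

```text
[553.4 141.1 155. ] [630.2 138.2 155. ] [591.8 139.6 155. ] 76.8 177.8
[565.7 167.7 155. ] [617.9 111.6 155. ] [591.8 139.7 155. ] 76.6 132.9
[713.79550159 141.10114354 240.45970867]
[ 1.04716967e+00 -6.83139882e-05  3.13925023e+00]
[-0.08598407 -0.07089007 -1.19193859]
```

```bash
python3 -m inch '[[[0.3,-0.032,0],0,1],[[0.6,0,0],0,1],[[0.6,0,0],0,1],[[0.4,0,0],0,1],[[0.133,0,0],0.43,1],[[0,0,0],0,1],[[0,0,0.4],0,1],[[0,0,0.4],0,1],[[0,0,0.15],0,1],[[0,0,0],0,1]]'
python3 - <<'E'
from h import *
p=eyes.read_camera('wrist'); save(p,'w5.png'); s=eyes.read_camera('side')
cr=cv2.resize(s['pixels'][180:270,200:320],None,fx=6,fy=6,interpolation=cv2.INTER_CUBIC); cv2.imwrite('pics/s5.png',cv2.cvtColor(cr,cv2.COLOR_RGB2BGR))
S=[]
for i in range(8): S.append(env.state()); eyes.read_camera('top')
for k in ('eef_pos','ft_force','moment'): print(np.mean([s[k] for s in S],0))
E
```

```text
t: 12.45
eef_pos: [592.2, 140.1, 183.2]
tcp_rot: [-3.142, -0.001, 3.103]
ft_force: [0.5, -0.1, -1.1]
opening: 0.132
grip_force: 30.0
[592.21207756 140.18590213 184.10730317]
[-0.23665197 -0.04136339 -1.77958347]
[ 0.01761261 -0.00033167  0.00569265]
```

View pics/w5.png

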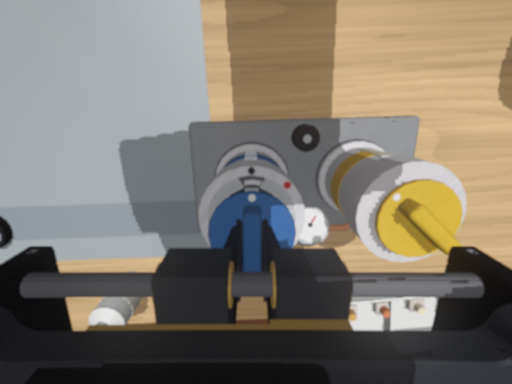

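The white dot at (197,252) lines up with the black slot dot at (170,251), and nothing is touching. Descending gently into the slots.

```bash
python3 -m inch '[[[0,0,0.02],0,1],[[0,0,0.02],0,1],[[0,0,0.02],0,1],[[0,0,0.02],0,1],[[0,0,0],0,1],[[0,0,0],0,1],[[0,0,0],0,1],[[0,0,0],0,1],[[0,0,0],0,1],[[0,0,0],0,1]]'
cat > st.py <<'E'
from h import *
S=[]
for i in range(8): S.append(env.state()); eyes.read_camera('top')
for k in ('eef_pos','ft_force','moment','grip_force','opening','tcp_rot'): print(k,np.mean([s[k] for s in S],0).round(3))
E
python3 st.py
```

```text
t: 14.2
eef_pos: [591.9, 140.2, 178.7]
tcp_rot: [3.141, 0.0, 3.103]
ft_force: [-0.1, 0.6, -2.8]
opening: 0.127
grip_force: 30.0
eef_pos [591.911 140.152 178.639]
ft_force [ 0.252  0.033 -2.059]
moment [ 0.018  0.003 -0.009]
grip_force 29.987
opening 0.125
tcp_rot [3.142 0.    3.103]
```

```bash
python3 -m inch '[[[0,0,0.02],0,1],[[0,0,0.02],0,1],[[0,0,0.02],0,1],[[0,0,0.02],0,1],[[0,0,0.02],0,1],[[0,0,0],0,1],[[0,0,0],0,1],[[0,0,0],0,1],[[0,0,0],0,1],[[0,0,0],0,1]]'
python3 st.py
```

```text
t: 15.85
eef_pos: [591.9, 140.1, 172.7]
tcp_rot: [3.141, 0.0, 3.103]
ft_force: [-0.8, -1.5, 4.3]
opening: 0.122
grip_force: 30.0
eef_pos [591.947 140.141 172.652]
ft_force [-1.382 -0.938  4.418]
moment [-0.119  0.268  0.   ]
grip_force 29.993
opening 0.124
tcp_rot [3.142 0.    3.103]
```

```bash
python3 -m inch '[[[0,0,0.02],0,1],[[0,0,0.02],0,1],[[0,0,0.02],0,1],[[0,0,0.02],0,1],[[0,0,0.02],0,1],[[0,0,0.02],0,1],[[0,0,0.015],0,1],[[0,0,0],0,1],[[0,0,0],0,1],[[0,0,0],0,1]]'
python3 st.py
```

```text
t: 17.5
eef_pos: [592.0, 140.1, 165.1]
tcp_rot: [3.141, 0.001, 3.103]
ft_force: [-3.8, -1.3, 9.4]
opening: 0.122
grip_force: 30.0
eef_pos [591.984 140.141 165.057]
ft_force [-2.782 -1.266  9.649]
moment [-0.206  0.594  0.002]
grip_force 29.997
opening 0.122
tcp_rot [3.141e+00 1.000e-03 3.103e+00]
```

```bash
python3 -m inch '[[[0.01,-0.005,0.01],0,1],[[0,0,0.01],0,1],[[0,0,0],0,1],[[0,0,0],0,1],[[0,0,0],0,1],[[0,0,0],0,1],[[0,0,0],0,1],[[0,0,0],0,1],[[0,0,0],0,1],[[0,0,0],0,1]]'
python3 st.py
```

```text
t: 19.15
eef_pos: [591.9, 140.1, 164.1]
tcp_rot: [3.141, 0.002, 3.103]
ft_force: [-1.0, 0.5, 10.1]
opening: 0.123
grip_force: 30.0
eef_pos [591.902 140.089 164.139]
ft_force [-0.931  0.043 10.347]
moment [0.073 0.26  0.015]
grip_force 29.997
opening 0.124
tcp_rot [3.141e+00 2.000e-03 3.103e+00]
```

```bash
python3 -m inch '[[[0.005,0,0.012],0,1],[[0,0,0],0,1],[[0,0,0],0.5,1],[[0,0,0],0.5,1],[[0,0,0],0.5,1],[[0,0,0],0.5,1],[[0,0,0],0.5,1],[[0,0,0],0.5,1],[[0,0,0],0,1],[[0,0,0],0,1]]'
python3 st.py
```

```text
t: 20.8
eef_pos: [591.9, 140.1, 163.5]
tcp_rot: [3.14, 0.002, 2.841]
ft_force: [0.7, 0.7, 10.5]
opening: 0.123
grip_force: 30.0
eef_pos [591.851 140.099 163.554]
ft_force [ 0.063 -0.332 10.884]
moment [ 0.029  0.082 -0.011]
grip_force 29.998
opening 0.125
tcp_rot [3.140e+00 2.000e-03 2.841e+00]
```

```bash
python3 -m inch '[[[0,0,0],0.5,1],[[0,0,0],0.5,1],[[0,0,0],0.5,1],[[0,0,0],0.5,1],[[0,0,0],0.5,1],[[0,0,0],0.5,1],[[0,0,0],0.5,1],[[0,0,0],0.5,1],[[0,0,0],0,1],[[0,0,0],0,1]]'
python3 st.py
```

```text
t: 22.45
eef_pos: [591.9, 140.1, 163.6]
tcp_rot: [3.139, 0.002, 2.492]
ft_force: [0.4, -0.2, 11.1]
opening: 0.127
grip_force: 30.0
eef_pos [591.894 140.107 163.564]
ft_force [-3.000e-03 -2.450e-01  1.083e+01]
moment [-0.01   0.028 -0.005]
grip_force 29.998
opening 0.125
tcp_rot [3.139e+00 2.000e-03 2.492e+00]
```

```bash
python3 -m inch '[[[0,0,0],0.5,1],[[0,0,0],0.5,1],[[0,0,0],0.5,1],[[0,0,0],0.48,1],[[0,0,0],0,1],[[0,0,-0.02],0,1],[[0,0,-0.02],0,1],[[0,0,-0.02],0,1],[[0,0,0],0,1],[[0,0,0],0,1]]'
python3 st.py
```

```text
t: 24.1
eef_pos: [591.9, 140.1, 166.9]
tcp_rot: [3.139, 0.001, 2.319]
ft_force: [0.0, 0.1, 8.1]
opening: 0.124
grip_force: 30.0
eef_pos [591.893 140.098 166.924]
ft_force [ 0.433 -0.117  7.988]
moment [ 0.019 -0.116 -0.007]
grip_force 29.996
opening 0.124
tcp_rot [3.139e+00 1.000e-03 2.319e+00]
```

```bash
python3 -m inch '[[[0,0,-0.01],0,1],[[0,0,-0.01],0,1],[[0,0,0],0,1],[[0,0,0],0,1],[[0,0,0],0,1],[[0,0,0],0,1],[[0,0,0],0,1],[[0,0,0],0,1],[[0,0,0],0,1],[[0,0,0],0,1]]'
python3 st.py
```

```text
t: 25.75
eef_pos: [591.9, 140.1, 168.0]
tcp_rot: [3.139, 0.001, 2.319]
ft_force: [1.1, 0.7, 8.2]
opening: 0.126
grip_force: 30.0
eef_pos [591.882 140.114 168.026]
ft_force [0.776 0.07  7.855]
moment [ 0.036 -0.191 -0.017]
grip_force 29.995
opening 0.125
tcp_rot [3.139e+00 1.000e-03 2.319e+00]
```

```bash
python3 -m inch '[[[0,0,-0.01],0,1],[[0,0,-0.01],0,1],[[0,0,0],0,1],[[0,0,0],0,1],[[0,0,0],0,1],[[0,0,0],0,1],[[0,0,0],0,1],[[0,0,0],0,1],[[0,0,0],0,1],[[0,0,0],0,1]]'
python3 st.py
```

```text
t: 27.4
eef_pos: [591.9, 140.1, 169.0]
tcp_rot: [3.139, 0.001, 2.319]
ft_force: [2.2, 0.1, 5.5]
opening: 0.125
grip_force: 30.0
eef_pos [591.87  140.088 169.031]
ft_force [2.277 0.12  6.298]
moment [ 0.119 -0.454  0.001]
grip_force 29.995
opening 0.125
tcp_rot [3.139e+00 1.000e-03 2.319e+00]
```

```bash
python3 -m inch '[[[0,0,0],0,0.3],[[0,0,0],0,0.3],[[0,0,0],0,0.3],[[0,0,0],0,0.3],[[0,0,0],0,0.3],[[0,0,-0.1],0,0.3],[[0,0,-0.3],0,0.3],[[0,0,-0.4],0,0.3],[[0,0,-0.4],0,0.3],[[0,0,-0.2],0,0.3]]'
python3 st.py
python3 - <<'E'
from h import *
p=eyes.read_camera('wrist'); save(p,'w6.png'); s=eyes.read_camera('side')
cr=s['pixels'][180:270,200:320]
cr=cv2.resize(cr,None,fx=6,fy=6,interpolation=cv2.INTER_CUBIC); cv2.imwrite('pics/s6.png',cv2.cvtColor(cr,cv2.COLOR_RGB2BGR))
E
```

```text
t: 29.05
eef_pos: [591.3, 139.9, 254.2]
tcp_rot: [3.14, 0.001, 2.319]
ft_force: [-0.3, -1.0, -0.2]
opening: 0.346
grip_force: 0.0
eef_pos [590.992 139.876 252.862]
ft_force [-0.211  0.096 -0.089]
moment [-0.051  0.002  0.008]
grip_force 0.0
opening 0.348
tcp_rot [-0.     0.     2.319]
```

View pics/w6.png

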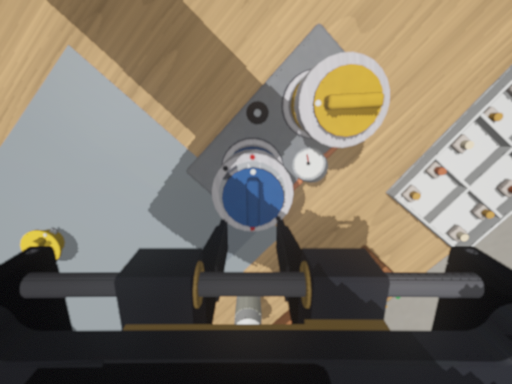

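View pics/s6.png

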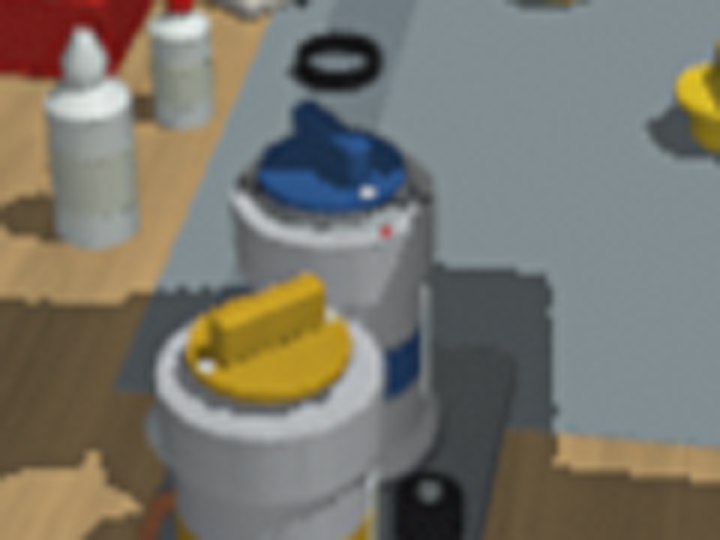

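The wrist view shows the white dot (172,253) in line with the red notch dots (156,252) and (228,252). The cap looks level in the side crop, where the white dot is at (191,368) and the red one at (231,386). Before handing in, I'll check its height with pixel offsets between the dots.

```bash
python3 - <<'E'
from h import *
c=np.array([591.8,139.65]);u=np.array([np.cos(np.radians(132.9)),np.sin(np.radians(132.9))])
for n,obs in (('side',np.array([[191/6,368/6],[231/6,386/6]])),('wrist',np.array([[172,253],[156,252]]))):
    p=eyes.read_camera(n); im=p['pixels'].astype(int)
    red=[*(c+38.3*u),155]
    for h in (99.5,102,106,113): 
        q=px(p,[[*(c+27*u),61.5+h],red]); print(n,h,(q[0]-q[1]).round(1))
    print('obs',(obs[0]-obs[1]).round(1))
E
python3 st.py
```

```text
side 99.5 [-4.2 -2.6]
side 102 [-5.1 -2.6]
side 106 [-6.5 -2.6]
side 113 [-8.9 -2.6]
obs [-6.7 -3. ]
wrist 99.5 [12.5  0. ]
wrist 102 [13.  0.]
wrist 106 [13.9  0. ]
wrist 113 [15.5  0. ]
obs [16  1]
eef_pos [590.989 139.879 252.526]
ft_force [-0.001  0.256  0.007]
moment [-0.034  0.005 -0.007]
grip_force 0.0
opening 0.35
tcp_rot [ 0.    -0.     2.319]
```

The side view gives a height of about 106 mm. The cap is locked and free of the fingers, and the arm touches nothing.

```bash
python3 -c "
from cell import env
print(env.job_done())"
```

```text
the job is handed in; nothing more can be done
None
```

The blue cap is in the open tank's collar, turned to its notch marks and sprung up to about 106 mm (the locked height) by the side camera; it is let go, the arm is clear, and the job is handed in, with no verdict shown.

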